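# Turn the trimming handpiece round and lay it in the rest handle-first

## Task

On the ear-mould bench, take the blue trimming handpiece with the dark pointed bur from the green mat, turn it end for end and lay it level in both notches of the tool rest, centred, with its handle towards the orange end of the rest and its bur towards the plain end, so that a colleague can take it handle-first. Lower it into the notches before letting go, don't drop it; you may put it down on the bench and regrip it on the way. Leave the grey polisher and the red screwdriver where they lie.

Things in the scene. Friction and masses are not known exactly. Their poses are not given: they have to be found in the camera images.
- handpiece_mid (a point): Centre (half-way up) of the blue body of the trimming handpiece: a bar 120 mm long (x), 24 wide (y), 22 high (z). +x points to its front: black ribs, aluminium nose, dark bur, its point 110 mm from here; the blunt handle end is 60 mm the other way. Lies level on a 3 mm green mat (this point 14 mm above the bench). 110 to 220 g, balanced near here: grip here, across its sides.
- handpiece_bur (a point): The point of the handpiece's dark bur, 110 mm ahead of handpiece_mid.
- rest: Tool rest fixed to the bench. Origin: underside centre of its dark steel plate, 150 (x) x 90 x 5 mm. Two white saddles, 12 mm thick, across x at -34 and +34 mm; each has a notch, floor 25 mm above the bench, 33 mm wide there, 49 at the top (43 mm up). Orange strip on the +x end: handle goes there, bur to -x. In the notches the handpiece's centre is 36 mm above the bench, over the origin.
- polisher_mid (a point): Centre of a bystander to leave alone: a handpiece of the same shape with grey body, brass nose and white felt cylinder at its front (+x), on the same mat, 14 mm above the bench.
- screwdriver_mid (a point): Centre of the red handle (100 x 22 x 22 mm) of a bystander to leave alone: a screwdriver, thin steel blade towards +x, on the same mat, 14 mm above the bench.
There are look-alikes about, which are no part of the job. What is shaped like the part that bears handpiece_mid but purple is not meant.

How it is judged (in metres and radians):
On the way:
1. the handpiece, handle towards the orange end, is lowered to within 15 mm of its seat in the notches while still held (contact force between the fingers and handpiece above 0.5 N and z of handpiece_mid in the frame of rest below 0.051 m and horizontal distance between handpiece_mid and rest below 0.03 m and x of handpiece_bur in the frame of rest below -0.07 m), for 0.1 s.
At the end, for the whole second after the job is handed in: The blue handpiece lies at rest down in both notches, its centre within 20 mm of the middle along the rest, 15 mm across it and 5 mm of seated height, in line with the rest within 15 degrees, bur towards the plain end and handle towards the orange end (x of handpiece_mid in the frame of rest between -0.02 and 0.02 m and y of handpiece_mid in the frame of rest between -0.015 and 0.015 m and z of handpiece_mid in the frame of rest between 0.03 and 0.041 m and x of handpiece_bur in the frame of rest below -0.07 m and angle between the x axis of handpiece_mid and the x axis of rest, either way round below 0.26 rad and linear speed of handpiece below 0.02 m/s); the robot touches nothing.
It fails at once if the grey polisher is moved by more than 30 mm (distance of polisher_mid from where it was at the start of the episode above 0.03 m).
It fails at once if the red screwdriver is moved by more than 30 mm (distance of screwdriver_mid from where it was at the start of the episode above 0.03 m).
It also fails if it takes over 40 s, if anything falls off the work surface, if the arm or the gripper's body presses on something with over 40 N, if the wrist force passes 120 N, or if a joint passes its speed limit or range.

## Robot

A 6-joint arm with a two-finger parallel gripper is mounted at the origin on the work surface. World frame = base frame: x ahead of the robot, y to its left, z up, the work surface at z = 0. Lengths are in mm, angles in rad, forces in N, time in s.
With the tool pointing down it reaches from about 350 to 975 mm from the base axis. Payload 7.1 kg.
Tool frame: the origin (TCP) lies midway between the tips of the shut fingers; the grasp point (between the pads) lies 19 mm behind it; z points along the fingers, y is the line along which they close (so a half turn about z gives the same grasp; the last joint's range is limited). The gripper opens to 88 mm and grips with 3 to 60 N. Pads are 20 mm wide; open, the fingers measure 115 mm over their backs; the gripper's body (75 mm by 178 mm) begins 61 mm behind the grasp point.
Start: joints at [1.149, 0.423, 1.63, -0, 1.089, -0.019], TCP at [244.965, 574.975, 198.975] pointing down, gripper open.
Joint ranges: [-3, 3], [-0.9, 2.11], [0.09, 2.58], [-1.31, 4.45], [0.11, 2.69], [-2.54, 2.54]. Speed limits (rad/s): [2.39, 2.39, 3.01, 3.14, 3.14, 3.14].

## Interface

Orientations are given as a rotation vector (axis times angle).
In Python, from workcell import ctrl gives the robot as it stands.
- The arm moves only by the shell command python3 -m inch 'ROWS' [OPENING]. ROWS is JSON, a list of rows, each an object with "xyz": the shift along the tool's x, y, z in mm, a list of three; "rot": the turn, a rotation vector about the tool's x, y, z in rad, a list of three. In form: [{"xyz": [dx, dy, dz], "rot": [ax, ay, az]}, ...]. A call has 1 to 12 rows; each row is the pose to reach, as a shift and turn from the pose commanded when the call began, along the tool's axes at that moment; what a row does not reach only later rows make up. A row lasts 1/12 s, in which the tool goes at most 41.7 mm and 7.16 degrees, less where a joint would pass 70% of its speed; a pose out of reach is approached as far as the arm can. A call with a gripper value outside its range is refused whole. OPENING is the closure in counts, from 0 (fully open) to 255 (shut), set as the call begins (- or left out, the last holds). The fingers move at their own pace and stop on an object; the grip force is fixed at half the most. Time passes only in rows, so rows that repeat a pose let the fingers close. It gives the time, the measured TCP pose, the force, the opening and the grip force at its end, in the units of the state.
- ctrl.get_obs(): the state, without advancing time (a new reading comes with each control period).
- ctrl.get_image(name): name is "side" or "top"; returns the picture (400x640x3 uint8, red, green, blue); there is no depth.
- ctrl.camera_model(name): a dict with "fx", "fy", "cx", "cy" (pixels), "position" and "attitude" of the camera in the world. Camera axes: x right, y up, looking along -z (the intrinsics and any distortion apply to the point x, -y, -z); pixel columns grow to the right and rows downward; lengths in mm; the calibration is good to about 2 mm. A picture is of the moment at which its call begins. camera_model takes no time and is no camera call.
- ctrl.close_job(): hands the job in; it is judged then, once.
The state is a dict: "t": time; "qpos": joint angles; "qvel": joint speeds; "joint_torque": joint torques, N m; "ee_pos": TCP position; "orientation": TCP orientation; "ft_force": force on the tool from outside, world axes, zero at the start; "moment": the same for the moment, N m; "width": finger opening in mm; "grasp_force": force on a finger pad.
Only numpy, scipy, OpenCV 4.12 (cv2) and the standard library are available. Lean on these libraries where they do the work, as an engineer would, in place of code of your own. Each camera call takes 0.05 s, during which the arm holds its last target. There are 200 camera calls.

## Working session

There is one attempt and no reset: what is moved stays moved. The work goes in short steps, Python scripts to look and compute and a shell command to move; the robot and the scene stay as the last step left them, time stands still between calls to the robot, and variables do not carry over. Pictures are saved under pics/ and viewed, at most 11 in all, crops included, and the job is handed in when it is done.

```bash
mkdir -p pics; ls
python3 - <<'E'
from workcell import ctrl
import cv2
for n in ("top","side"):
    cv2.imwrite(f"pics/{n}0.png",ctrl.get_image(n)[:,:,::-1]); print(ctrl.camera_model(n))
o=ctrl.get_obs(); print(o)
E
```

```text
pics
{'fx': 441.32976357177586, 'fy': 441.32976357177586, 'cx': 321.1261653212977, 'cy': 204.91887668563155, 'position': array([443.30598962,  28.83444017, 984.44013199]), 'attitude': array([ 0.06870942, -0.04548462, -1.54380928])}
{'fx': 366.7746067696106, 'fy': 366.7746067696106, 'cx': 317.11292840266066, 'cy': 201.35781542576854, 'position': array([ 457.71704341, -543.97097381,  628.57745726]), 'attitude': array([ 0.80070565, -0.04953714, -0.06599157])}
{'t': 0.1, 'qpos': array([ 1.14903252e+00,  4.23771300e-01,  1.63061222e+00, -3.22462622e-05,
        1.08860202e+00, -1.89778436e-02]), 'qvel': array([-2.21148573e-05, -2.48702846e-03, -2.06530512e-03, -9.77280872e-04,
       -6.29694897e-04,  2.21579583e-05]), 'joint_torque': array([ 1.85474014e-04, -5.45614743e+01, -2.74323785e+01,  6.44918089e-02,
        1.87980506e-02, -6.81301799e-05]), 'ee_pos': array([244.74048643, 574.50167081, 198.275695  ]), 'orientation': array([-6.28347936e-01, -3.07783053e+00,  2.14464354e-03]), 'ft_force': array([-0.65529687,  0.3839293 , -0.11576262]), 'moment': array([ 0.01723715,  0.0404986 , -0.03916027]), 'grasp_force': 0.0, 'width': 87.61086517647759}
```

View pics/top0.png

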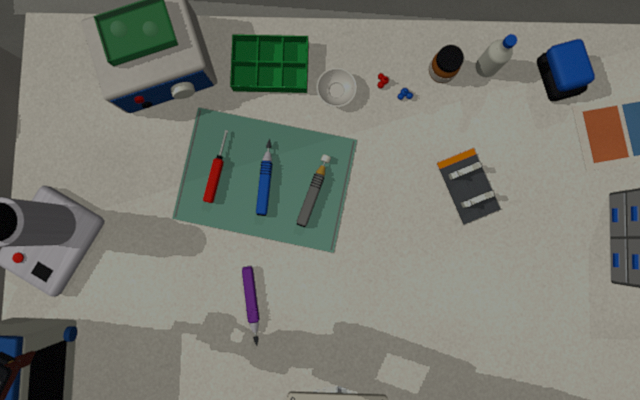

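View pics/side0.png

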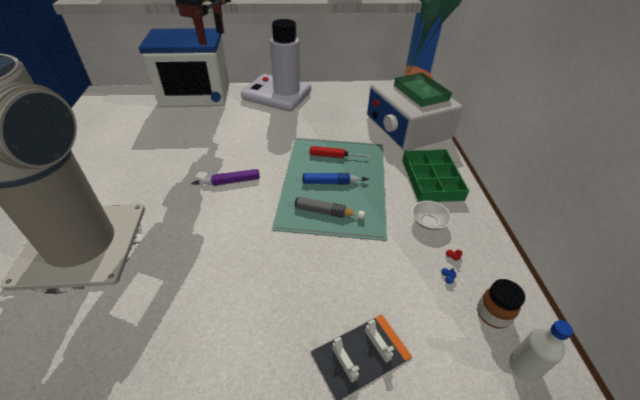

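The top view gives these candidates:
- **Blue handpiece with dark bur:** body (264,185), bur tip (268,142), on the green mat.
- **Purple look-alike:** (250,295), off the mat.
- **Grey polisher:** (312,192).
- **Red screwdriver:** (215,178).
- **Blue box and cap:** (567,65) and (509,41), which aren't tools.

I choose the blue one at (264,185). The rest is at (468,186), with its orange strip at (457,157).

```bash
cat > h.py <<'E'
from workcell import ctrl
import cv2, numpy as np
from scipy.spatial.transform import Rotation as R
def ray(n,uv,z):
    m=ctrl.camera_model(n); u,v=uv
    d=R.from_rotvec(m["attitude"]).apply([(u-m["cx"])/m["fx"],-(v-m["cy"])/m["fy"],-1])
    p=np.array(m["position"]); return (p+d*(z-p[2])/d[2])[:2]
def comp(img,lo,hi,box):
    hsv=cv2.cvtColor(img,cv2.COLOR_RGB2HSV); k=cv2.inRange(hsv,lo,hi)
    b=np.zeros_like(k); x0,y0,x1,y1=box; b[y0:y1,x0:x1]=k[y0:y1,x0:x1]
    c=max(cv2.findContours(b,cv2.RETR_EXTERNAL,cv2.CHAIN_APPROX_NONE)[0],key=cv2.contourArea)
    return cv2.minAreaRect(c)
def tool():
    o=ctrl.get_obs(); r=R.from_rotvec(o["orientation"]).as_matrix(); return np.array(o["ee_pos"]),r
E
python3 - <<'E'
from h import *
im=ctrl.get_image("top"); s=ctrl.get_image("side")
print("ints",[ctrl.camera_model(n).keys() for n in ["top"]])
for n,i,bb,bo,bd in (("top",im,(235,130,290,225),(430,140,500,175),(430,140,505,230)),("side",s,(290,165,380,192),(370,310,420,370),(305,310,415,398))):
    for nm,lo,hi,b,z in (("blue",(100,120,40),(125,255,255),bb,14),("orange",(5,150,100),(20,255,255),bo,5),("plate",(0,0,20),(180,110,95),bd,5)):
        r=comp(i,lo,hi,b); 
        P=[ray(n,q,z) for q in cv2.boxPoints(r)]; print(n,nm,r,ray(n,r[0],z).round(1)); print(np.round(P,1).tolist())
a=cv2.resize(im[125:235,200:350],None,fx=5,fy=5,interpolation=2)[:, :400]
c=cv2.resize(im[135:235,425:510],None,fx=4.6,fy=5,interpolation=2)
h=min(a.shape[0],c.shape[0]); cv2.imwrite("pics/c1.png",np.hstack([a[:h],c[:h]])[:,:,::-1])
E
```

```text
ints [dict_keys(['fx', 'fy', 'cx', 'cy', 'position', 'attitude'])]
top blue ((263.6219482421875, 187.40245056152344), (11.264016151428223, 53.66973114013672), 6.340191841125488) [549.7 172.6]
[[491.4, 189.4], [610.6, 180.7], [608.4, 155.6], [489.3, 164.6]]
top orange ((455.9853210449219, 158.19119262695312), (6.585545063018799, 39.54756546020508), 67.83365631103516) [ 627. -254.]
[[616.0, -210.6], [651.7, -291.9], [638.1, -297.4], [602.4, -216.2]]
top plate ((469.8358459472656, 188.91766357421875), (61.16006851196289, 40.7107048034668), 66.4477310180664) [ 558.8 -284.9]
[[601.7, -216.3], [640.4, -299.1], [516.3, -353.0], [478.1, -270.9]]
side blue ((326.0, 178.0), (10.0, 46.0), 90.0) [548.7 173.6]
[[490.5, 197.0], [611.0, 190.4], [605.4, 150.9], [488.5, 157.4]]
side orange ((393.2027587890625, 337.20916748046875), (51.70353698730469, 7.5419921875), 54.865806579589844) [ 627.9 -256. ]
[[602.9, -217.8], [616.1, -209.9], [651.0, -291.4], [638.6, -297.9]]
side plate ((356.9196472167969, 357.00518798828125), (56.361568450927734, 79.0357666015625), 59.74356460571289) [ 558.  -286.3]
[[476.3, -273.0], [608.1, -207.0], [638.6, -299.5], [516.0, -352.8]]
```

View pics/c1.png

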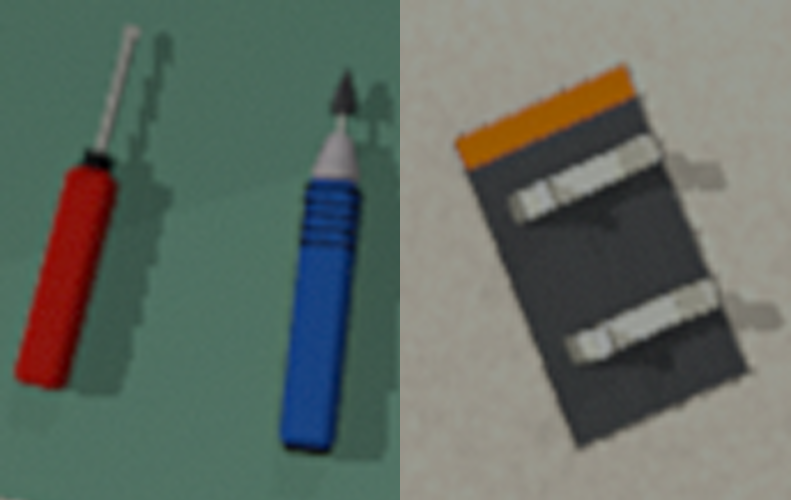

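The crop confirms the choice: blue body, black ribs, aluminium nose and dark bur in its left half. The right half shows the rest, with orange at its upper end and both notches open. Handpiece: (550,172.6), axis at -4.2°. Rest: (565.5,-281.6), axis at 24.0°. I'll move above the handpiece.

```bash
python3 -m inch '[{"xyz":[-20,-11,0],"rot":[0,0,-0.03]},{"xyz":[-55,-31,5],"rot":[0,0,-0.06]},{"xyz":[-90,-51,15],"rot":[0,0,-0.1]},{"xyz":[-125,-71,25],"rot":[0,0,-0.13]},{"xyz":[-160,-91,35],"rot":[0,0,-0.16]},{"xyz":[-195,-111,45],"rot":[0,0,-0.2]},{"xyz":[-230,-131,55],"rot":[0,0,-0.23]},{"xyz":[-265,-151,65],"rot":[0,0,-0.26]},{"xyz":[-300,-171,75],"rot":[0,0,-0.3]},{"xyz":[-335,-191,80],"rot":[0,0,-0.33]},{"xyz":[-370,-211,85],"rot":[0,0,-0.33]},{"xyz":[-400,-228,90],"rot":[0,0,-0.33]}]' 0
python3 -m inch '[{"xyz":[-16,-36,2],"rot":[0,0,0]},{"xyz":[-25,-38,5],"rot":[0,0,0]},{"xyz":[-28,-39,8],"rot":[0,0,0]},{"xyz":[-28,-38,8],"rot":[0,0,0]}]' 0
python3 - <<'E'
from h import *
p,r=tool(); print(p,r.round(3).tolist(),np.degrees(np.arctan2(r[1,1],r[0,1])))
print("to go tool", (r.T@(np.array([550,172.6,100])-p)).round(1), ctrl.get_obs()["qpos"].round(2))
E
```

```text
t: 1.2
ee_pos: [524.7, 206.2, 108.6]
orientation: [-0.115, -3.139, 0.0]
ft_force: [0.6, 0.2, 0.4]
width: 87.8
grasp_force: 0.0
t: 1.53
ee_pos: [548.9, 168.3, 100.4]
orientation: [-0.117, -3.139, -0.0]
ft_force: [0.1, 1.1, -0.3]
width: 87.8
grasp_force: 0.0
[548.92311086 168.29468935 100.35273463] [[-0.997, 0.074, -0.001], [0.074, 0.997, 0.0], [0.001, -0.0, -1.0]] 85.74617468403783
to go tool [-0.8  4.4  0.4] [ 0.28  0.48  1.81  0.    0.85 -1.22]
```

```bash
python3 -m inch '[{"xyz":[-1,3,15],"rot":[0,0,0]},{"xyz":[-1,4.5,30],"rot":[0,0,0]},{"xyz":[-1,4.5,45],"rot":[0,0,0]},{"xyz":[-1,4.5,55],"rot":[0,0,0]},{"xyz":[-1,4.5,55],"rot":[0,0,0]}]' 0
python3 - <<'E'
from h import *
p,r=tool(); print(p)
im=ctrl.get_image("side"); cv2.imwrite("pics/s1.png",cv2.resize(im[60:260,240:440],None,fx=3,fy=3,interpolation=2)[:,:,::-1])
E
```

```text
t: 1.95
ee_pos: [547.9, 173.9, 44.1]
orientation: [-0.111, -3.136, 0.002]
ft_force: [0.3, -0.3, 0.1]
width: 87.7
grasp_force: 0.0
[547.85618803 173.94636933  44.06779641]
```

View pics/s1.png

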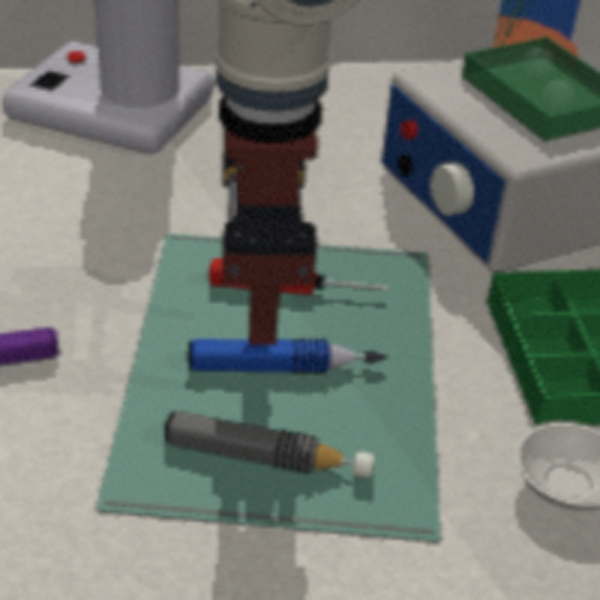

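The gripper is over the middle of the blue body (crop (262,350)), with the red and grey tools clear of the fingers. I'll descend, grip and lift.

```bash
python3 -m inch '[{"xyz":[-2,-1,10],"rot":[0,0,0]},{"xyz":[-2,-1,20],"rot":[0,0,0]},{"xyz":[-2,-1,30],"rot":[0,0,0]},{"xyz":[-2,-1,36],"rot":[0,0,0]},{"xyz":[-2,-1,36],"rot":[0,0,0]}]' 0
python3 -m inch '[{"xyz":[0,0,0],"rot":[0,0,0]},{"xyz":[0,0,0],"rot":[0,0,0]},{"xyz":[0,0,0],"rot":[0,0,0]},{"xyz":[0,0,0],"rot":[0,0,0]},{"xyz":[0,0,0],"rot":[0,0,0]},{"xyz":[0,0,0],"rot":[0,0,0]},{"xyz":[0,0,0],"rot":[0,0,0]},{"xyz":[0,0,0],"rot":[0,0,0]},{"xyz":[0,0,0],"rot":[0,0,0]}]' 255
```

```text
t: 2.42
ee_pos: [550.9, 171.4, 8.3]
orientation: [-0.115, -3.137, 0.001]
ft_force: [-0.1, -0.3, 0.5]
width: 87.8
grasp_force: 0.0
t: 3.17
ee_pos: [552.0, 171.8, 10.0]
orientation: [0.114, 3.139, 0.0]
ft_force: [-0.4, 0.2, 0.4]
width: 31.7
grasp_force: 0.0
```

```bash
python3 -m inch '[{"xyz":[0,0,1],"rot":[0,0,0]},{"xyz":[0,0,1],"rot":[0,0,0]},{"xyz":[0,0,1],"rot":[0,0,0]},{"xyz":[0,0,1],"rot":[0,0,0]},{"xyz":[0,0,1],"rot":[0,0,0]}]' 255
python3 -m inch '[{"xyz":[0,0,-8],"rot":[0,0,0]},{"xyz":[0,0,-20],"rot":[0,0,0]},{"xyz":[0,0,-40],"rot":[0,0,0]},{"xyz":[0,0,-60],"rot":[0,0,0]},{"xyz":[0,0,-80],"rot":[0,0,0]},{"xyz":[0,0,-95],"rot":[0,0,0]},{"xyz":[0,0,-100],"rot":[0,0,0]},{"xyz":[0,0,-100],"rot":[0,0,0]}]' 255
python3 - <<'E'
from h import *
p,r=tool(); print(p,r.round(3).tolist())
im=ctrl.get_image("side"); cv2.imwrite("pics/s2.png",cv2.resize(im[40:240,240:440],None,fx=3,fy=3,interpolation=2)[:,:,::-1])
E
```

```text
t: 3.58
ee_pos: [552.0, 171.8, 9.0]
orientation: [-0.114, -3.139, -0.0]
ft_force: [1.1, 0.2, -0.5]
width: 1.0
grasp_force: 0.0
t: 4.25
ee_pos: [553.2, 172.1, 111.3]
orientation: [0.114, 3.136, 0.002]
ft_force: [0.6, 0.6, -0.1]
width: 0.4
grasp_force: 0.0
[553.2350415  172.13141657 111.30614912] [[-0.997, 0.073, 0.004], [0.073, 0.997, 0.001], [-0.004, 0.001, -1.0]]
```

View pics/s2.png

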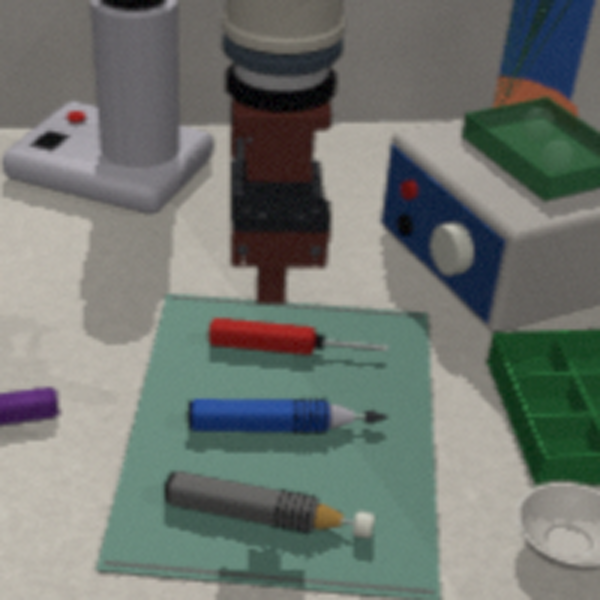

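The fingers shut on nothing: the blue tool still lies on the mat at crop (260,415), with the fingertip at crop (270,303), pixel (330,141). I'll check the projection of the tip.

Run:
```python
from h import *
def proj(n,P):
    m=ctrl.camera_model(n); q=R.from_rotvec(m["attitude"]).inv().apply(np.array(P)-m["position"])
    return (m["cx"]-m["fx"]*q[0]/q[2], m["cy"]+m["fy"]*q[1]/q[2])
p,r=tool(); o=ctrl.get_obs(); print(p,o["width"],o["qpos"].round(3))
for n in("side","top"): print(n,proj(n,p))
# triangulate blue from the two views
im=ctrl.get_image("side"); c=comp(im,(100,120,40),(125,255,255),(290,165,380,192)); print(c,ray("side",c[0],14))
t=ctrl.get_image("top"); cv2.imwrite("pics/t2.png",cv2.resize(t[120:250,170:370],None,fx=4,fy=4,interpolation=2)[:,:,::-1])
```

```text
[552.38172467 171.87271175 109.94950868] 0.20421316454860805 [ 0.281  0.472  1.796 -0.     0.872 -1.217]
side (np.float64(329.0364386765413), np.float64(147.89062690434096))
top (np.float64(257.1307361459519), np.float64(180.65449910891073))
((326.0, 178.0), (10.0, 46.0), 90.0) [548.72347607 173.63264592]
```

View pics/t2.png

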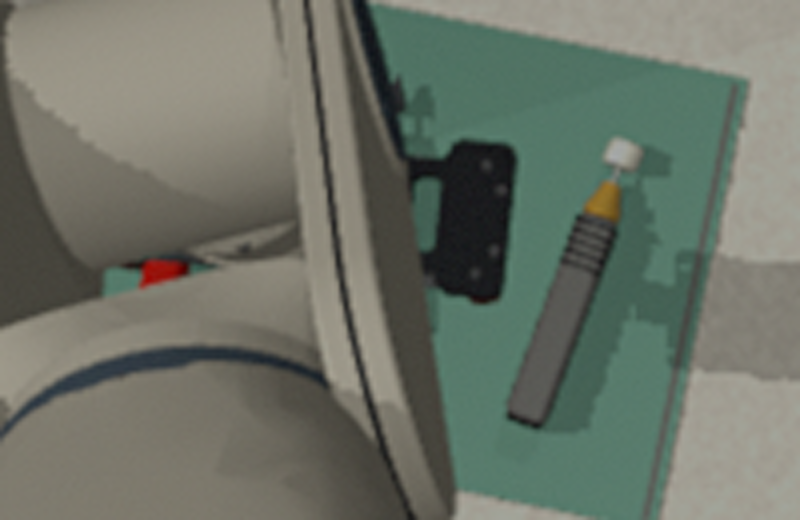

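The top view shows only that the arm hides the tool; the polisher at crop (560,290) hasn't moved. In the side view the tip sits about 7 px higher than the reported TCP should project, so the fingers are probably higher than reported. I'll quantify that.

```bash
cat >> h.py <<'E'
def proj(n,P):
    m=ctrl.camera_model(n); q=R.from_rotvec(m["attitude"]).inv().apply(np.array(P)-m["position"])
    return np.array([m["cx"]-m["fx"]*q[0]/q[2], m["cy"]+m["fy"]*q[1]/q[2]])
E
python3 - <<'E'
from h import *
im=ctrl.get_image("side"); p,r=tool()
hsv=cv2.cvtColor(im,cv2.COLOR_RGB2HSV)
for row in range(120,150): print(row,im[row,330].tolist(),im[row,326].tolist())
k=cv2.inRange(hsv,(0,80,15),(12,255,140)); b=k[100:143,300:360]
print([(i+100,np.flatnonzero(b[i]).min()+300,np.flatnonzero(b[i]).max()+300) for i in range(20,43) if b[i].any()])
for z in range(100,150,5): print(z,proj("side",[p[0],p[1]-8,z]).round(1), proj("side",[p[0],p[1],z]).round(1))
E
```

```text
120 [56, 34, 26] [52, 26, 22]
121 [52, 23, 20] [54, 25, 21]
122 [54, 29, 26] [54, 28, 23]
123 [54, 29, 27] [52, 26, 22]
124 [53, 28, 23] [54, 28, 26]
125 [53, 26, 23] [54, 29, 26]
126 [54, 29, 25] [51, 25, 21]
127 [55, 28, 26] [52, 24, 21]
128 [50, 24, 20] [53, 27, 24]
129 [54, 27, 23] [52, 26, 25]
130 [48, 24, 21] [49, 22, 19]
131 [51, 28, 22] [53, 30, 24]
132 [53, 27, 24] [52, 30, 22]
133 [50, 26, 22] [54, 30, 27]
134 [51, 28, 22] [52, 28, 22]
135 [52, 26, 24] [52, 26, 22]
136 [51, 28, 24] [52, 26, 26]
137 [51, 27, 22] [52, 28, 25]
138 [49, 23, 22] [54, 29, 26]
139 [55, 31, 25] [55, 27, 27]
140 [55, 30, 27] [53, 27, 22]
141 [55, 35, 30] [55, 38, 34]
142 [69, 77, 68] [68, 78, 69]
143 [95, 127, 114] [100, 130, 119]
144 [100, 133, 120] [102, 134, 121]
145 [100, 132, 119] [105, 137, 123]
146 [100, 126, 114] [112, 125, 113]
147 [119, 98, 88] [140, 75, 68]
148 [160, 53, 47] [160, 42, 38]
149 [162, 40, 36] [162, 42, 38]
[(120, np.int64(317), np.int64(347)), (121, np.int64(317), np.int64(347)), (122, np.int64(317), np.int64(347)), (123, np.int64(317), np.int64(347)), (124, np.int64(317), n
[... 263 characters left out ...]
t64(333)), (132, np.int64(326), np.int64(333)), (133, np.int64(326), np.int64(333)), (134, np.int64(326), np.int64(333)), (135, np.int64(326), np.int64(333)), (136, np.int64(326), np.int64(333)), (137, np.int64(326), np.int64(333)), (138, np.int64(326), np.int64(333)), (139, np.int64(326), np.int64(333)), (140, np.int64(325), np.int64(333)), (141, np.int64(326), np.int64(333))]
100 [328.7 153.3] [328.4 151.4]
105 [328.8 151.7] [328.5 149.7]
110 [328.9 149.9] [328.6 148. ]
115 [329.  148.2] [328.7 146.2]
120 [329.1 146.5] [328.8 144.5]
125 [329.2 144.7] [328.8 142.8]
130 [329.3 143. ] [328.9 141. ]
135 [329.4 141.2] [329.  139.2]
140 [329.5 139.4] [329.1 137.5]
145 [329.6 137.6] [329.2 135.7]
```

Run:
```python
from h import *
p,r=tool(); print(p)
for z in (190,210,230,260): print(z,[proj("top",p+r@np.array([dx,-89,0])+[0,0,z-p[2]]).round(1) for dx in(-37.5,37.5)])
print("seen corners px approx: upper (298.5,156) lower (295,195)")
for z in (190,210,230,260): print("side",z,[proj("side",p+r@np.array([dx,-89,0])+[0,0,z-p[2]]).round(1) for dx in(-37.5,37.5)])
```

```text
[551.25946861 171.5561635  108.10626067]
190 [array([301.1, 160. ]), array([296.8, 200.9])]
210 [array([300.4, 158. ]), array([296., 200.])]
230 [array([299.7, 156. ]), array([295.2, 199. ])]
260 [array([298.6, 152.7]), array([293.9, 197.4])]
seen corners px approx: upper (298.5,156) lower (295,195)
side 190 [array([349.4, 141.9]), array([313.2, 141.4])]
side 210 [array([350.2, 133.8]), array([313.4, 133.2])]
side 230 [array([351.1, 125.3]), array([313.5, 124.7])]
side 260 [array([352.4, 111.9]), array([313.7, 111.3])]
```

The body's lateral edge agrees with the reported y. The z reading is therefore about 20 mm low. I'll reopen, descend further in guarded steps and look again.

```bash
python3 -m inch '[{"xyz":[1,1,2],"rot":[0,0,0]},{"xyz":[1,1,4],"rot":[0,0,0]},{"xyz":[1,1,6],"rot":[0,0,0]},{"xyz":[1,1,8],"rot":[0,0,0]},{"xyz":[1,1,10],"rot":[0,0,0]},{"xyz":[1,1,15],"rot":[0,0,0]},{"xyz":[1,1,20],"rot":[0,0,0]},{"xyz":[1,1,30],"rot":[0,0,0]},{"xyz":[1,1,40],"rot":[0,0,0]},{"xyz":[1,1,50],"rot":[0,0,0]},{"xyz":[1,1,60],"rot":[0,0,0]},{"xyz":[1,1,60],"rot":[0,0,0]}]' 0
python3 -m inch '[{"xyz":[0,0,12],"rot":[0,0,0]},{"xyz":[0,0,24],"rot":[0,0,0]},{"xyz":[0,0,36],"rot":[0,0,0]},{"xyz":[0,0,42],"rot":[0,0,0]},{"xyz":[0,0,46],"rot":[0,0,0]},{"xyz":[0,0,48],"rot":[0,0,0]},{"xyz":[0,0,48],"rot":[0,0,0]}]' 0
python3 - <<'E'
from h import *
p,r=tool(); print(p,ctrl.get_obs()["ft_force"])
im=ctrl.get_image("side"); cv2.imwrite("pics/s3.png",cv2.resize(im[110:230,260:410],None,fx=5,fy=5,interpolation=2)[:,:,::-1])
E
```

```text
t: 5.45
ee_pos: [549.4, 172.3, 46.4]
orientation: [-0.114, -3.136, 0.002]
ft_force: [-0.4, -0.4, 1.3]
width: 77.1
grasp_force: 0.0
t: 6.03
ee_pos: [550.9, 172.8, 0.5]
orientation: [-0.114, -3.139, 0.0]
ft_force: [-0.1, 0.4, -0.1]
width: 87.8
grasp_force: 0.0
[5.50878262e+02 1.72791437e+02 5.22498838e-01] [-0.13876598  0.42807442 -0.05188278]
```

View pics/s3.png

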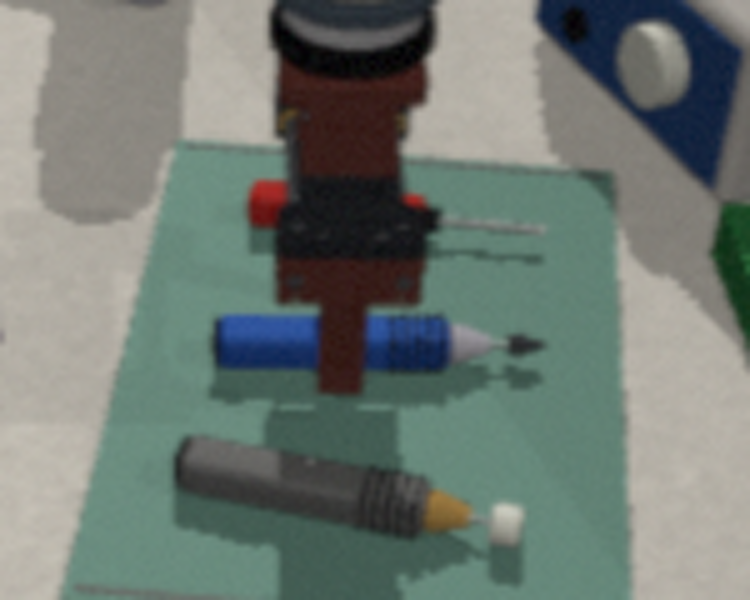

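The near finger stands in front of the blue body, its tip at crop (342,393), pixel row 188.6.

Run:
```python
from h import *
p,r=tool(); print(p)
for z in range(0,50,5): print(z,[proj("side",[p[0],p[1]-d,z])[1].round(1) for d in(44,50,57.5)])
```

```text
[551.18271103 172.8668079    0.98272597]
0 [np.float64(193.7), np.float64(195.3), np.float64(197.4)]
5 [np.float64(192.3), np.float64(193.9), np.float64(195.9)]
10 [np.float64(190.8), np.float64(192.4), np.float64(194.5)]
15 [np.float64(189.3), np.float64(190.9), np.float64(193.0)]
20 [np.float64(187.8), np.float64(189.4), np.float64(191.5)]
25 [np.float64(186.3), np.float64(187.9), np.float64(190.0)]
30 [np.float64(184.8), np.float64(186.4), np.float64(188.5)]
35 [np.float64(183.3), np.float64(184.9), np.float64(186.9)]
40 [np.float64(181.7), np.float64(183.3), np.float64(185.4)]
45 [np.float64(180.2), np.float64(181.8), np.float64(183.8)]
```

```bash
python3 -m inch '[{"xyz":[0,0,3],"rot":[0,0,0]},{"xyz":[0,0,6],"rot":[0,0,0]},{"xyz":[0,0,9],"rot":[0,0,0]},{"xyz":[0,0,10],"rot":[0,0,0]},{"xyz":[0,0,10],"rot":[0,0,0]}]' 0
python3 -m inch '[{"xyz":[0,0,1],"rot":[0,0,0]},{"xyz":[0,0,2],"rot":[0,0,0]},{"xyz":[0,0,3],"rot":[0,0,0]},{"xyz":[0,0,3],"rot":[0,0,0]}]' 0
python3 - <<'E'
from h import *
p,r=tool(); print(p); im=ctrl.get_image("side")
for x in(326,329,332):
  print([(y,im[y,x].tolist()) for y in range(186,200)])
for z in range(0,20,4): print(z,[proj("side",[p[0],p[1]-d,z])[1].round(1) for d in(44,50,57.5)])
E
```

```text
t: 6.5
ee_pos: [550.8, 172.8, -9.3]
orientation: [-0.114, -3.139, 0.0]
ft_force: [0.9, -0.5, 0.4]
width: 88.0
grasp_force: 0.0
t: 6.83
ee_pos: [551.0, 172.8, -12.2]
orientation: [-0.114, -3.139, 0.0]
ft_force: [-0.4, -0.6, -0.2]
width: 87.8
grasp_force: 0.0
[550.98458356 172.81012854 -12.17574934]
[(186, [52, 25, 25]), (187, [52, 27, 23]), (188, [53, 27, 24]), (189, [54, 27, 23]), (190, [55, 26, 24]), (191, [53, 27, 24]), (192, [57, 49, 43]), (193, [63, 83, 74]), (194, [61, 87, 78]), (195, [66, 92, 83]), (196, [65, 92, 82]), (197, [69, 94, 84]), (198, [67, 93, 84]), (199, [66, 93, 82])]
[(186, [51, 27, 25]), (187, [53, 30, 27]), (188, [51, 24, 21]), (189, [52, 24, 22]), (190, [56, 28, 27]), (191, [55, 29, 27]), (192, [59, 52, 48]), (193, [65, 89, 78]), (194, [68, 94, 83]), (195, [68, 93, 85]), (196, [66, 92, 83]), (197, [68, 94, 85]), (198, [68, 94, 84]), (199, [67, 94, 83])]
[(186, [59, 57, 50]), (187, [59, 59, 51]), (188, [59, 65, 58]), (189, [58, 63, 58]), (190, [62, 66, 58]), (191, [63, 69, 62]), (192, [63, 76, 68]), (193, [66, 93, 81]), (194, [64, 90, 80]), (195, [67, 92, 82]), (196, [70, 95, 85]), (197, [67, 94, 83]), (198, [66, 93, 83]), (199, [67, 93, 84])]
0 [np.float64(193.7), np.float64(195.4), np.float64(197.4)]
4 [np.float64(192.6), np.float64(194.2), np.float64(196.2)]
8 [np.float64(191.4), np.float64(193.0), np.float64(195.1)]
12 [np.float64(190.2), np.float64(191.8), np.float64(193.9)]
16 [np.float64(189.0), np.float64(190.6), np.float64(192.7)]
```

No contact, and the tip is now about 9 mm above the bench. I'll close here and make a small test lift.

```bash
python3 -m inch '[{"xyz":[0,0,1],"rot":[0,0,0]},{"xyz":[0,0,1],"rot":[0,0,0]},{"xyz":[0,0,1],"rot":[0,0,0]},{"xyz":[0,0,1],"rot":[0,0,0]},{"xyz":[0,0,1],"rot":[0,0,0]},{"xyz":[0,0,1],"rot":[0,0,0]},{"xyz":[0,0,1],"rot":[0,0,0]},{"xyz":[0,0,1],"rot":[0,0,0]},{"xyz":[0,0,1],"rot":[0,0,0]},{"xyz":[0,0,1],"rot":[0,0,0]},{"xyz":[0,0,1],"rot":[0,0,0]},{"xyz":[0,0,1],"rot":[0,0,0]}]' 255
python3 -m inch '[{"xyz":[0,0,-4],"rot":[0,0,0]},{"xyz":[0,0,-12],"rot":[0,0,0]},{"xyz":[0,0,-25],"rot":[0,0,0]},{"xyz":[0,0,-40],"rot":[0,0,0]},{"xyz":[0,0,-60],"rot":[0,0,0]},{"xyz":[0,0,-80],"rot":[0,0,0]},{"xyz":[0,0,-95],"rot":[0,0,0]},{"xyz":[0,0,-100],"rot":[0,0,0]},{"xyz":[0,0,-100],"rot":[0,0,0]}]' 255
python3 - <<'E'
from h import *
p,r=tool(); print(p,r.round(3).tolist())
im=ctrl.get_image("side"); cv2.imwrite("pics/s4.png",cv2.resize(im[60:220,240:420],None,fx=3,fy=3,interpolation=2)[:,:,::-1])
E
```

```text
t: 7.88
ee_pos: [551.0, 172.9, -13.0]
orientation: [-0.114, -3.139, -0.0]
ft_force: [-1.3, 0.3, -0.8]
width: 23.7
grasp_force: 30.0
t: 8.63
ee_pos: [552.3, 173.2, 89.3]
orientation: [0.114, 3.136, 0.002]
ft_force: [-0.4, 0.7, -2.2]
width: 24.0
grasp_force: 30.0
[552.29661471 173.21593672  89.29010475] [[-0.997, 0.073, 0.004], [0.073, 0.997, 0.001], [-0.004, 0.001, -1.0]]
```

View pics/s4.png

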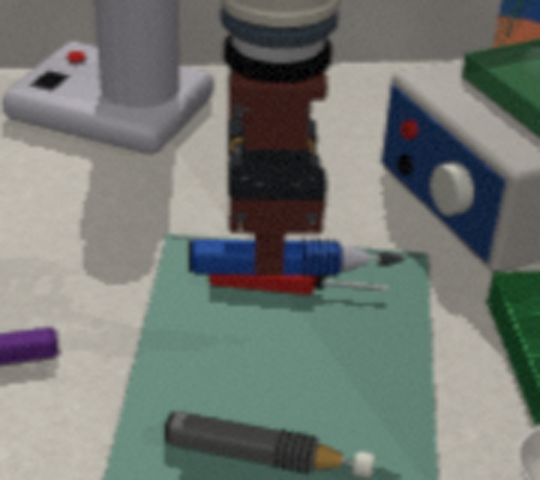

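It's held: grip 30 N, width 24 mm, and level in the picture at crop (270,258). The handpiece centre is about 27 mm above the reported TCP z, so it seats at a reported z of about 9. I'll carry it over to the rest while turning it by +2.65 rad about tool z.

```bash
python3 -m inch '[{"xyz":[-1,-10,0],"rot":[0,0,0.04]},{"xyz":[-3,-30,0],"rot":[0,0,0.13]},{"xyz":[-6,-60,0],"rot":[0,0,0.24]},{"xyz":[-9,-90,0],"rot":[0,0,0.35]},{"xyz":[-12,-120,0],"rot":[0,0,0.46]},{"xyz":[-15,-150,0],"rot":[0,0,0.57]},{"xyz":[-18,-180,0],"rot":[0,0,0.68]},{"xyz":[-21,-210,0],"rot":[0,0,0.79]},{"xyz":[-25,-240,0],"rot":[0,0,0.9]},{"xyz":[-28,-270,0],"rot":[0,0,1.01]},{"xyz":[-31,-295,0],"rot":[0,0,1.12]},{"xyz":[-32,-305,0],"rot":[0,0,1.2]}]' 255
python3 - <<'E'
from h import *
p,r=tool(); print(p, ctrl.get_obs()["grasp_force"])
print((r.T@(np.array([565.5,-281.6,89])-p)).round(1), np.arctan2(r[1,1],r[0,1])+np.radians(66))
E
```

```text
t: 9.68
ee_pos: [559.7, -137.2, 85.7]
orientation: [-1.879, -2.516, 0.002]
ft_force: [-0.3, 0.1, -0.5]
width: 23.6
grasp_force: 30.0
[ 559.70942714 -137.24104442   85.68930271] 29.997672736644745
[-140.1  -35.5   -3.3] 1.4399493408549258
```

```bash
python3 -m inch '[{"xyz":[-8,-2,0],"rot":[0,0,0.09]},{"xyz":[-20,-5,0],"rot":[0,0,0.2]},{"xyz":[-35,-9,0],"rot":[0,0,0.31]},{"xyz":[-50,-13,0],"rot":[0,0,0.43]},{"xyz":[-65,-17,0],"rot":[0,0,0.55]},{"xyz":[-80,-20,0],"rot":[0,0,0.67]},{"xyz":[-95,-24,0],"rot":[0,0,0.79]},{"xyz":[-110,-28,0],"rot":[0,0,0.91]},{"xyz":[-122,-31,0],"rot":[0,0,1.03]},{"xyz":[-132,-34,0],"rot":[0,0,1.15]},{"xyz":[-137,-35,0],"rot":[0,0,1.27]},{"xyz":[-139,-35,0],"rot":[0,0,1.36]}]' 255
python3 -m inch '[{"xyz":[0,0,0],"rot":[0,0,0.06]},{"xyz":[0,0,0],"rot":[0,0,0.08]},{"xyz":[0,0,0],"rot":[0,0,0.08]},{"xyz":[0,0,0],"rot":[0,0,0.08]}]' 255
python3 - <<'E'
from h import *
p,r=tool(); print(p, ctrl.get_obs()["grasp_force"])
print((r.T@(np.array([565.5,-281.6,89])-p)).round(1), np.arctan2(r[1,1],r[0,1])+np.radians(66), (r.T@[0,0,1]).round(3))
im=ctrl.get_image("side"); cv2.imwrite("pics/s5.png",cv2.resize(im[220:400,250:470],None,fx=3.3,fy=3.3,interpolation=2)[:,:,::-1])
t=ctrl.get_image("top"); cv2.imwrite("pics/t5.png",cv2.resize(t[100:270,370:570],None,fx=3,fy=3,interpolation=2)[:,:,::-1])
E
```

```text
t: 10.68
ee_pos: [566.7, -278.1, 85.3]
orientation: [-3.043, -0.776, 0.003]
ft_force: [0.3, 0.1, -1.0]
width: 23.6
grasp_force: 30.0
t: 11.02
ee_pos: [567.4, -276.8, 86.2]
orientation: [-3.068, -0.67, 0.002]
ft_force: [0.4, -0.0, -1.0]
width: 23.4
grasp_force: 30.0
[ 567.41076982 -276.78183649   86.16217422] 29.99976485967636
[-3.7  3.6 -2.8] 0.010779044094132884 [-0.001 -0.001 -1.   ]
```

View pics/s5.png

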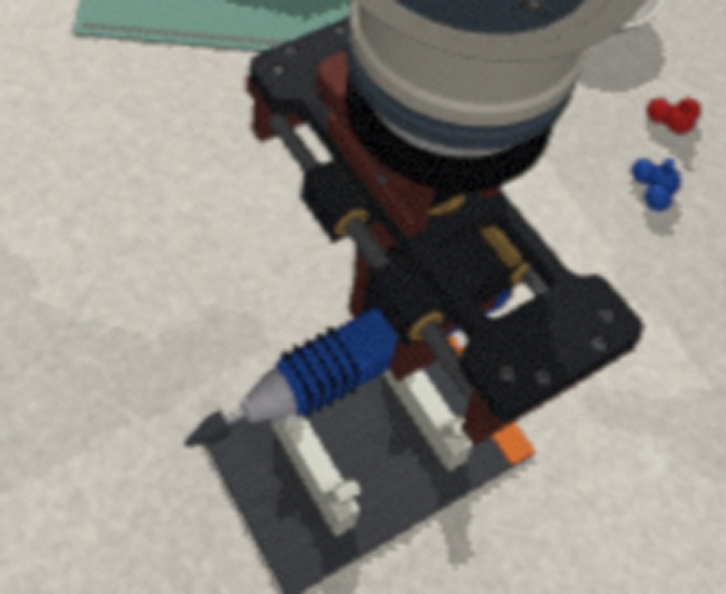

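The bur points to the plain end, its tip at crop (187,443), pixel (306.7,354.2), and the handle is over the orange end. I'll apply the small xy correction, lower to a hover just above the saddles and check the bur's projection.

```bash
python3 - <<'E'
from h import *
p,r=tool(); c=p+[0,0,27]; a=-r[:,0]
d=np.array([-np.cos(np.radians(24.3)),-np.sin(np.radians(24.3)),0]); print(d,r[:,0])
for n in ("side",): print(proj(n,c+110*d), "seen 306.7 354.2"); print([proj(n,c+110*d+e).round(1) for e in ([10,0,0],[0,10,0],[0,0,10])])
E
python3 -m inch '[{"xyz":[-2,2,6],"rot":[0,0,-0.01]},{"xyz":[-3.5,3.5,14],"rot":[0,0,-0.01]},{"xyz":[-3.5,3.5,24],"rot":[0,0,-0.01]},{"xyz":[-3.5,3.5,34],"rot":[0,0,-0.01]},{"xyz":[-3.5,3.5,43],"rot":[0,0,-0.01]},{"xyz":[-3.5,3.5,46],"rot":[0,0,-0.01]},{"xyz":[-3.5,3.5,46],"rot":[0,0,-0.01]}]' 255
python3 - <<'E'
from h import *
p,r=tool(); print(p, ctrl.get_obs()["ft_force"]); c=p+[0,0,27]
print((r.T@(np.array([565.5,-281.6,9])-p)).round(1), np.arctan2(r[1,1],r[0,1])+np.radians(66))
d=np.array([-np.cos(np.radians(24)),-np.sin(np.radians(24)),0]); print(proj("side",c+110*d))
im=ctrl.get_image("side"); cv2.imwrite("pics/s6.png",cv2.resize(im[270:400,280:440],None,fx=4.5,fy=4.5,interpolation=2)[:,:,::-1])
E
```

```text
[-0.91140328 -0.41151436  0.        ] [ 9.09093734e-01  4.16591332e-01 -4.95385392e-04]
[304.74295733 354.10722005] seen 306.7 354.2
[array([311.8, 353.6]), array([304.4, 347.2]), array([304.7, 351. ])]
t: 11.7
ee_pos: [565.5, -281.0, 39.3]
orientation: [-3.065, -0.683, 0.003]
ft_force: [0.5, -0.2, -1.4]
width: 23.8
grasp_force: 30.0
[ 565.52813809 -280.95426141   39.34817549] [ 0.48551911 -0.24423862 -1.38232318]
[-0.3  0.6 30.3] 0.01997863142571421
[303.33293875 370.25561602]
```

View pics/s6.png

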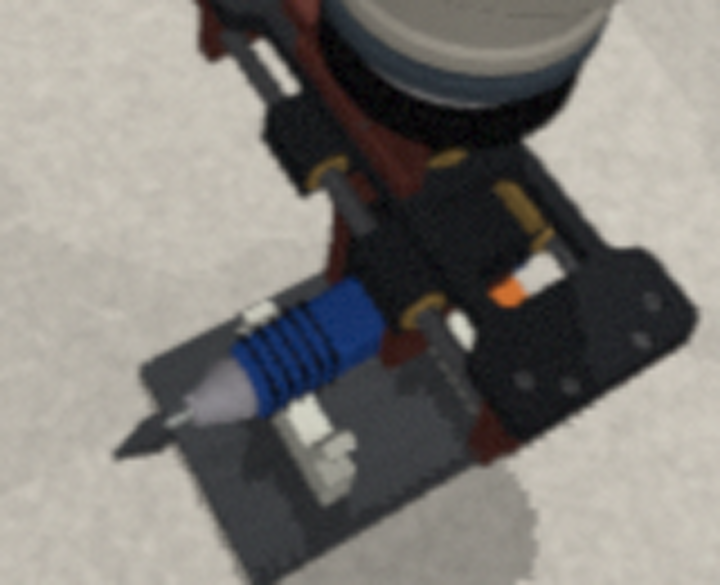

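The handpiece is over the notches with its bur tip at pixel (305.6,371.6), against a prediction of (303.3,370.3); that agrees within about 3 mm. I'll lower it in.

```bash
python3 -m inch '[{"xyz":[0,0,4],"rot":[0,0,0.02]},{"xyz":[0,0.5,8],"rot":[0,0,0.02]},{"xyz":[0,0.5,12],"rot":[0,0,0.02]},{"xyz":[0,0.5,16],"rot":[0,0,0.02]},{"xyz":[0,0.5,20],"rot":[0,0,0.02]},{"xyz":[0,0.5,22],"rot":[0,0,0.02]},{"xyz":[0,0.5,24],"rot":[0,0,0.02]},{"xyz":[0,0.5,25],"rot":[0,0,0.02]},{"xyz":[0,0.5,25],"rot":[0,0,0.02]}]' 255
python3 -m inch '[{"xyz":[0,0,1],"rot":[0,0,0]},{"xyz":[0,0,2],"rot":[0,0,0]},{"xyz":[0,0,3],"rot":[0,0,0]},{"xyz":[0,0,3],"rot":[0,0,0]},{"xyz":[0,0,3],"rot":[0,0,0]}]' 255
```

```text
t: 12.5
ee_pos: [566.5, -281.9, 15.8]
orientation: [-3.073, -0.653, 0.0]
ft_force: [-0.2, 1.6, -1.5]
width: 23.7
grasp_force: 30.0
t: 12.92
ee_pos: [566.6, -281.9, 13.0]
orientation: [-3.073, -0.653, 0.0]
ft_force: [0.0, -0.2, -0.5]
width: 24.1
grasp_force: 30.0
```

```bash
python3 -m inch '[{"xyz":[0,0,0.7],"rot":[0,0,0]},{"xyz":[0,0,1.4],"rot":[0,0,0]},{"xyz":[0,0,2],"rot":[0,0,0]},{"xyz":[0,0,2],"rot":[0,0,0]}]' 255
python3 -m inch '[{"xyz":[0,0,0.5],"rot":[0,0,0]},{"xyz":[0,0,1],"rot":[0,0,0]},{"xyz":[0,0,1.5],"rot":[0,0,0]},{"xyz":[0,0,1.5],"rot":[0,0,0]}]' 255
```

```text
t: 13.25
ee_pos: [566.5, -281.9, 10.8]
orientation: [-3.073, -0.653, 0.0]
ft_force: [0.7, -0.1, -1.4]
width: 24.0
grasp_force: 30.0
t: 13.58
ee_pos: [566.5, -281.9, 9.3]
orientation: [-3.073, -0.653, 0.0]
ft_force: [0.1, 0.2, -2.1]
width: 24.0
grasp_force: 30.0
```

```bash
for i in 1 2; do python3 -m inch '[{"xyz":[0,0,0.5],"rot":[0,0,0]},{"xyz":[0,0,1],"rot":[0,0,0]},{"xyz":[0,0,1],"rot":[0,0,0]},{"xyz":[0,0,1],"rot":[0,0,0]}]' 255 | grep -E 'ee_pos|ft'; done
```

```text
ee_pos: [566.7, -282.0, 9.0]
ft_force: [-2.3, 0.9, 4.8]
ee_pos: [566.7, -282.0, 8.9]
ft_force: [-5.0, 2.6, 14.5]
```

It's seated: contact appears exactly at the expected height. I'll relieve the push, open and retreat upward.

```bash
python3 -m inch '[{"xyz":[0,0,-0.7],"rot":[0,0,0]},{"xyz":[0,0,-1.2],"rot":[0,0,0]},{"xyz":[0,0,-1.2],"rot":[0,0,0]}]' 255 | grep ft
python3 -m inch '[{"xyz":[0,0,0],"rot":[0,0,0]},{"xyz":[0,0,0],"rot":[0,0,0]},{"xyz":[0,0,0],"rot":[0,0,0]},{"xyz":[0,0,0],"rot":[0,0,0]},{"xyz":[0,0,0],"rot":[0,0,0]},{"xyz":[0,0,0],"rot":[0,0,0]},{"xyz":[0,0,0],"rot":[0,0,0]},{"xyz":[0,0,0],"rot":[0,0,0]},{"xyz":[0,0,0],"rot":[0,0,0]},{"xyz":[0,0,0],"rot":[0,0,0]}]' 0
python3 -m inch '[{"xyz":[0,0,-5],"rot":[0,0,0]},{"xyz":[0,0,-15],"rot":[0,0,0]},{"xyz":[0,0,-30],"rot":[0,0,0]},{"xyz":[0,0,-50],"rot":[0,0,0]},{"xyz":[0,0,-75],"rot":[0,0,0]},{"xyz":[0,0,-100],"rot":[0,0,0]},{"xyz":[0,0,-130],"rot":[0,0,0]},{"xyz":[0,0,-160],"rot":[0,0,0]},{"xyz":[0,0,-180],"rot":[0,0,0]},{"xyz":[0,0,-190],"rot":[0,0,0]},{"xyz":[0,0,-190],"rot":[0,0,0]}]' 0
python3 - <<'E'
from h import *
im=ctrl.get_image("side"); cv2.imwrite("pics/s7.png",cv2.resize(im[270:400,280:440],None,fx=4.5,fy=4.5,interpolation=2)[:,:,::-1])
E
```

```text
ft_force: [-1.7, 1.6, 6.3]
t: 15.33
ee_pos: [566.6, -281.9, 8.7]
orientation: [3.073, 0.653, -0.0]
ft_force: [0.2, -0.2, -0.3]
width: 86.3
grasp_force: 0.0
t: 16.25
ee_pos: [568.1, -282.7, 202.1]
orientation: [3.07, 0.652, 0.007]
ft_force: [0.4, 0.1, -0.3]
width: 87.7
grasp_force: 0.0
```

View pics/s7.png

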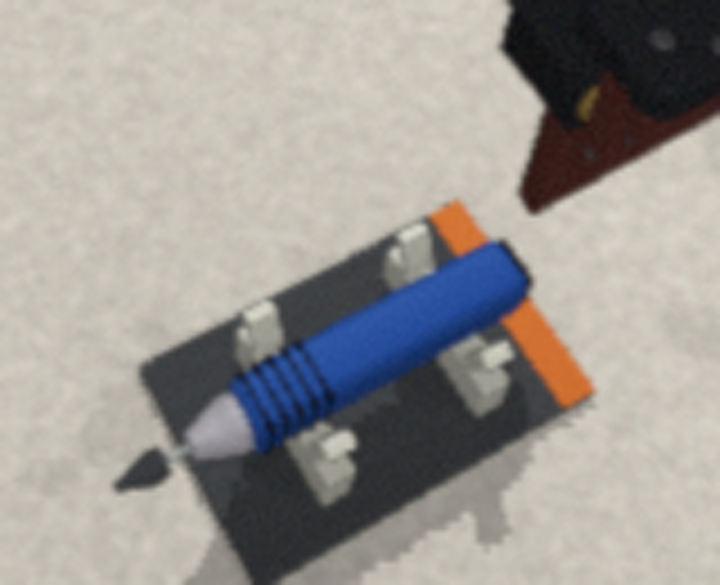

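The handpiece lies in both notches, bur (tip at crop (115,488)) past the plain end and handle at the orange end. I'll do a quick numeric check, then hand in.

Run:
```python
from h import *
c=comp(ctrl.get_image("side"),(100,120,40),(125,255,255),(300,315,405,380))
m=ray("side",c[0],36)-[565.5,-281.6]; b=ray("side",(305.6,378.4),36)-[565.5,-281.6]
a=np.radians(24); M=np.array([[np.cos(a),np.sin(a)],[-np.sin(a),np.cos(a)]])
m,b=M@m,M@b; print(c,m,b)
if abs(m[0])<15 and abs(m[1])<11 and b[0]<-85: print(ctrl.close_job())
```

```text
((363.7538757324219, 345.5692138671875), (17.86100196838379, 70.69979858398438), 60.2551155090332) [ 1.78936922 -0.3086982 ] [-107.02773108   -1.43509022]
the job is handed in; nothing more can be done
None
```

The blue handpiece is turned end for end and lies in both notches, handle at the orange end, about 2 mm off centre; the first grip closed too high and missed, the second held, and the job is handed in (no verdict was returned).

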